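Hook a battery pack into its charging dock

TASK

Someone left a big hex bolt standing in the battery charging dock: take it out and put it in the blue parts bin. Then load the battery pack: hook its tongue under the dock's orange lip with the pack tilted, and swing the other end down, lowering it rather than letting it fall, until the pack lies flat and fully home in the dock. Let go of it, and leave the can, the jar and the wrench where they are.

Things in the scene. Friction and masses are not known exactly. Their poses are not given: they have to be found in the camera images.
- dock: Charging dock, fixed to the bench: white base 188 x 112 x 25 mm, orange lip at its -x end, grey post at its +x end. Origin: middle of the bay, on the bench surface; z up. Flat bed at z = 25 mm, 156 mm long from end wall (inner face x = -78 mm) to post (x = +78 mm). Side guides stand 10 mm above the bed, inner faces at y = +-46 mm, from x = -52 to +78 mm.
- dock_lip (a point): Middle of the lip's lower free edge, at (-63, 0, 43) mm in the dock's frame. The orange lip reaches 15 mm over the bed from the end wall, across the full width; underside 18 mm above the bed, 5 mm thick.
- dock_post (a point): Middle of the top inner edge of the grey post, at (78, 0, 85) mm in the dock's frame. Post 50 mm wide (y), 22 mm thick, 60 mm high above the bed, status lights on top. The 150 mm pack cannot go in flat: tongue under the lip with the other end raised, about 20 degrees or more (25 to 28 is easy), so as to clear the post.
- battery: Loose battery pack, about 0.6 kg, 150 mm long (x), flat on the bench. Origin: middle of its underside; z up. Black body x = -51 to +75 mm, 84 mm wide, 30 mm high. Grey tongue 8 mm thick, 60 mm wide, flush with the underside, reaches to x = -75 mm. When home: tongue under the lip, underside on the bed, x along the dock's x, about 3 mm free at each end, 4 mm at each side.
- battery_handle (a point): Centre of the handle's yellow bar, at (10, 0, 63) mm in the battery's frame. The bar is 88 mm long along the pack's x, 16 mm wide (y), 14 mm high; 26 mm of free space below it between two end posts 12 mm long.
- tongue_tip (a point): Middle of the tongue's end face, at (-75, 0, 4) mm in the battery's frame.
- bolt: Loose steel hex bolt, about 0.13 kg, standing on its head on the dock's bed. Origin: middle of the head's end face, which is on the bed at the start; z runs along the shank, up. Head 27 mm across and 12 mm high, shank 16 mm diameter up to z = 72 mm.
- bolt_mid (a point): Point on the bolt's axis half way along, at z = 36 mm in the bolt's frame.
- bin: Blue open parts bin, fixed to the bench, 170 (x) x 140 (y) x 50 mm high, walls and floor 5 mm thick. Origin: middle of its underside.
- can: Bystander: upright can, 52 mm diameter, 140 mm high, origin under its centre.
- jar: Bystander: upright jar, 60 mm diameter, 75 mm high, origin under its centre.
- wrench: Bystander: steel wrench 180 mm long lying flat between robot and dock, origin about its middle; its x along its length.
Things that resemble listed ones, but are neither listed nor needed, are in the scene too. Of the things that look like the battery, take the one that is farthest to the robot's right at the start.

How it is judged:
On the way, in this order (a step that is already met when the one before it is completed fails the run):
1. the bolt lies or stands in the blue bin (x of bolt_mid in the frame of bin between -0.08 and 0.08 m and y of bolt_mid in the frame of bin between -0.065 and 0.065 m and z of bolt_mid in the frame of bin below 0.055 m), for 0.2 s.
2. the battery's tongue is under the lip while the pack is still tilted (more than 7 degrees) (x of tongue_tip in the frame of dock between -0.085 and -0.067 m and z of tongue_tip in the frame of dock between 0.02 and 0.043 m and y of tongue_tip in the frame of dock between -0.03 and 0.03 m and angle between battery's own z axis and vertical above 0.12 rad), for 0.1 s.
At the end, for the whole second after the job is handed in: The bolt is in the blue bin (its middle within the walls and below 55 mm); the battery's tongue is under the lip by 4 mm or more, its underside is on the bed (within 3.5 mm), tilted less than 0.04 rad, in line with the dock within 0.09 rad and 8 mm sideways; both are at rest (all of step 1 and x of tongue_tip in the frame of dock below -0.067 m and z of tongue_tip in the frame of dock below 0.033 m and z of battery in the frame of dock between 0.022 and 0.0285 m and y of battery in the frame of dock between -0.008 and 0.008 m and angle between the x axis of battery and the x axis of dock, either way round below 0.09 rad and angle between battery's own z axis and vertical below 0.04 rad and linear speed of battery below 0.02 m/s and linear speed of bolt below 0.05 m/s); the robot touches nothing.
It fails at once if the battery was let fall in the dock (it swung faster than 4 rad/s there) (horizontal distance between battery and dock below 0.08 m and angular speed of battery above 4 rad/s).
It fails at once if a bystander (can, jar or wrench) was moved by more than 30 mm (distance of any of can, jar, wrench from where it was at the start of the episode above 0.03 m).
It also fails if it takes over 61 s, if anything falls off the work surface, if the arm or the gripper's body presses on something with over 40 N, if the wrist force passes 120 N, or if a joint passes its speed limit or range.

ROBOT

A 6-joint arm with a two-finger parallel gripper is mounted at the origin on the work surface. World frame = base frame: x ahead of the robot, y to its left, z up, the work surface at z = 0. Lengths are in m, angles in rad, forces in N, time in s.
With the tool pointing down it reaches from about 0.35 to 0.775 m from the base axis. Payload 5.5 kg.
Tool frame: the origin (TCP) lies on the centre line of the jaws, within the pads' length; the fingertips stand 8 mm ahead of it and the grasp point (between the pads) lies 11 mm behind it; z points along the fingers, y is the direction in which the jaws open and shut (so a half turn about z gives the same grasp; the last joint's range is limited). The gripper opens to 85 mm and grips with 20 to 120 N. Pads are 22 mm wide; open, the fingers measure 114 mm over their backs; the gripper's body (76 mm by 85 mm) begins 54 mm behind the grasp point. The pads swing forward as they close: fully open they stand 13 mm farther back than shut.
Start: joints at [1.084, 0.313, 0.046, 1.304, 0, 1.431], TCP at [0.195, 0.541, 0.239] pointing down, gripper open.
Joint ranges: [-2.76, 2.76], [-0.86, 1.69], [-1.03, 1.26], [-2.2, 2.34], [-1.47, 1.5], [-3.14, 3.14]. Speed limits (rad/s): [2.57, 2.57, 3.14, 3.14, 3.14, 3.14].

INTERFACE

Orientations are given as a unit quaternion [w, x, y, z].
In Python, from workcell import env gives the robot as it stands. The module is installed in compiled form; this text tells all that it offers.
- The arm moves only by the tool play_rows, never from a script. Its argument "steps" is a list of rows, each an object with "claw": the closure in counts, from 0 (fully open) to 255 (shut); "dp": the shift along the tool's x, y, z in m, a list of three; "angular": the turn, a rotation vector about the tool's x, y, z in degrees, a list of three. In form: [{"claw": claw, "dp": [dx, dy, dz], "angular": [wx, wy, wz]}, ...]. A call has exactly 8 rows; each row shifts and turns the commanded pose from where the row before left it, along the tool's axes as they then stand; what a row does not reach is not made up. A row lasts 1/12 s, in which the tool goes at most 41.7 mm and 7.16 degrees, less where a joint would pass 70% of its speed; a pose out of reach is approached as far as the arm can. A call is refused whole if a number of a shift passes 0.0417 or a number of a turn 7.16, either way. A call with a gripper value outside its range is refused whole. The fingers move at their own pace and stop on an object; "force" is the grip in N (left out, the last holds). Time passes only in rows, so rows that do not move let the fingers close, or fill a call up. It gives the time, the measured TCP pose, the force and the opening at its end, in the units of the state.
- env.get_state(): the state, without advancing time (a new reading comes with each control period).
- env.read_camera(name): name is "side" or "top" or "wrist"; returns (picture, depth): 420x560x3 uint8, red, green, blue; 420x560 float32, m along the optical axis (not along the pixel's ray), 0 where there is no reading.
- env.calibration(name): a dict with "fx", "fy", "cx", "cy" (pixels), "world_from_camera" (4x4, takes a point from camera to world coordinates); the wrist camera has in their place "hand_eye" (4x4, takes a point from camera to tool coordinates, whose origin is the TCP and whose axes are the flange's). Camera axes: x right, y down, z forward; pixel columns grow to the right and rows downward; lengths in m; the calibration is good to about 2 mm. A picture is of the moment at which its call begins: read the wrist's pose just before it. calibration takes no time and is no camera call.
- env.hand_in(): hands the job in, once; it reports no verdict.
The state is a dict: "clock": time; "joint_pos": joint angles; "qvel": joint speeds; "tau": joint torques, N m; "tcp_pos": TCP position; "orientation": TCP orientation; "wrist_force": force on the tool from outside, world axes, zero at the start; "ft_torque": the same for the moment, N m; "finger_gap": finger opening in m.
Only numpy, scipy, OpenCV 4.12 (cv2) and the standard library are available. Lean on these libraries where they do the work, as an engineer would, in place of code of your own. Each camera call takes 0.05 s, during which the arm holds its last target. There are 200 camera calls.

## Working session

There is one attempt and no reset: what is moved stays moved. The work goes in short steps, Python scripts to look and compute and a tool call to move; the robot and the scene stay as the last step left them, time stands still between calls to the robot, and variables do not carry over. Pictures are saved under pics/ and viewed, about 8 in all and at most 12, crops included, and the job is handed in when it is done.

Besides the shell and the picture viewer there is one more tool, called after ">>>" by a JSON object that holds its "fn" and its "kwargs", one argument or row to a line. play_rows: Moves the arm, as the interface text tells. Its arguments: {"type":"object","properties":{"steps":{"type":"array","items":{"type":"object","properties":{"claw":{"type":"number"},"dp":{"type":"array","items":{"type":"number"}},"angular":{"type":"array","items":{"type":"number"}}}}},"force":{"type":"number"}},"required":["steps"]}

```bash
mkdir -p pics; cat > h.py <<'E'
import numpy as np, cv2
from workcell import env
from scipy.spatial.transform import Rotation as R
def snap(n,fn=None):
    s=env.get_state(); im,d=env.read_camera(n); c=env.calibration(n)
    if 'world_from_camera' in c: T=np.array(c['world_from_camera'])
    else:
        q=s['orientation']; W=np.eye(4); W[:3,:3]=R.from_quat([q[1],q[2],q[3],q[0]]).as_matrix(); W[:3,3]=s['tcp_pos']; T=W@np.array(c['hand_eye'])
    v,u=np.mgrid[:420,:560]
    P=np.stack([(u-c['cx'])/c['fx']*d,(v-c['cy'])/c['fy']*d,d],-1)@T[:3,:3].T+T[:3,3]
    P[d==0]=np.nan
    np.savez('/tmp/%s.npz'%n,im=im,P=P)
    if fn: cv2.imwrite('pics/'+fn,im[:,:,::-1])
    return im,P
E
python3 - <<'E'
from h import *
print(env.get_state())
a,_=snap('top'); b,_=snap('side')
cv2.imwrite('pics/1.png',cv2.resize(a,(784,588))[:,:,::-1])
cv2.imwrite('pics/2.png',cv2.resize(b,(784,588))[:,:,::-1])
E
```

```text
{'clock': 0.0, 'joint_pos': array([1.08442600e+00, 3.14029115e-01, 4.49442041e-02, 1.30357452e+00,
       2.54503713e-05, 1.43118675e+00]), 'qvel': array([-1.17332291e-03, -8.12460215e-04,  4.67067320e-05, -1.04943388e-04,
        6.47404201e-04, -1.86032764e-04]), 'tau': array([-2.03454765e-04, -4.80631328e+01,  2.98530364e+01,  1.92651217e-02,
       -1.63803329e-04,  6.53007461e-06]), 'tcp_pos': array([0.19518613, 0.54032506, 0.23837829]), 'orientation': array([-2.98936832e-04,  1.72512963e-01,  9.85006807e-01, -8.82378425e-04]), 'wrist_force': array([0.3184203 , 0.69670971, 0.51159532]), 'ft_torque': array([0.02912446, 0.03577269, 0.00726673]), 'finger_gap': 0.08549645391116689}
```

View pics/1.png

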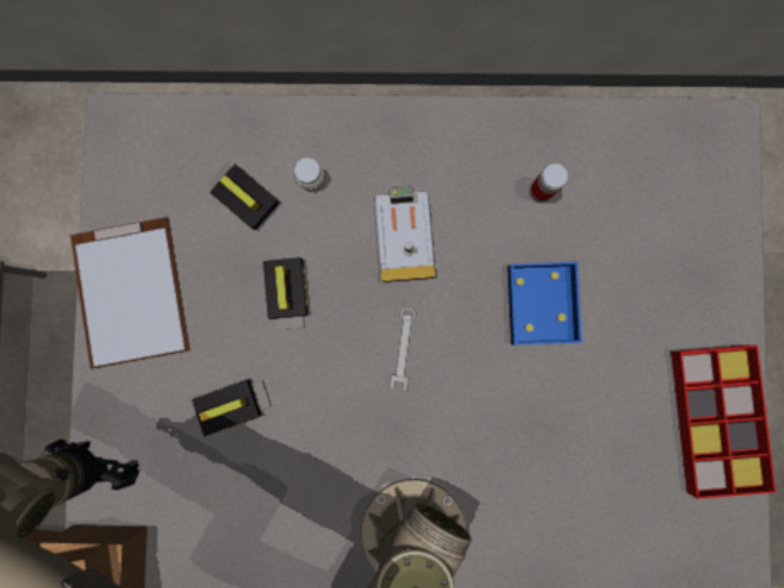

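View pics/2.png

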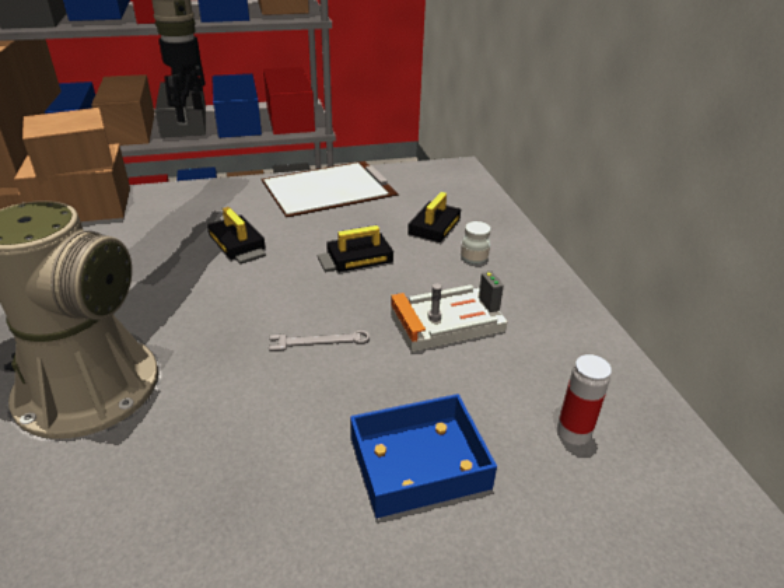

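Top view (784-px frame): candidates for the battery are the packs at (285,290), (245,197) and (228,407). The rightmost is (285,290), with its tongue toward the robot. The dock is at (405,237) with the bolt at (409,247), the bin at (545,304), the jar at (310,175), the can at (550,182) and the wrench at (402,350).

```bash
python3 - <<'E'
from h import *
for cam in ['top','side']:
    z=np.load('/tmp/%s.npz'%cam); im=z['im'];P=z['P']; hsv=cv2.cvtColor(im,cv2.COLOR_RGB2HSV)
    H,S,V=[hsv[...,i].astype(int) for i in range(3)]
    x,y,zz=P[...,0],P[...,1],P[...,2]
    def rep(n,m):
        m=m&np.isfinite(x); p=P[m]
        if len(p)<4: print(cam,n,len(p));return
        r=cv2.minAreaRect((p[:,:2]*1000).astype(np.float32))
        print(cam,n,len(p),'mean',p.mean(0).round(4),'z5/95',np.percentile(p[:,2],[5,95]).round(4),'rect',np.round(r[0],1),np.round(r[1],1),round(r[2],1))
    v,u=np.mgrid[:420,:560]
    if cam=='top':
        box=lambda a,b,c,d:(u>a/1.4)&(u<c/1.4)&(v>b/1.4)&(v<d/1.4)
        rep('table',box(440,300,480,400))
        rep('handle',box(260,250,312,335)&(H>20)&(H<35)&(S>150)&(zz>.055)&(zz<.08))
        rep('body',box(255,250,315,335)&(zz>.022)&(zz<.036))
        rep('tongue',box(255,312,315,335)&(zz>.003)&(zz<.014))
        rep('lip',box(370,255,445,290)&(zz>.038)&(zz<.056))
        rep('dockall',box(365,185,445,290)&(zz>.012)&(zz<.06))
        rep('guides',box(365,185,445,290)&(zz>.03)&(zz<.038))
        rep('post',box(380,180,420,210)&(zz>.075))
        rep('bolt',box(395,235,425,260)&(zz>.085))
        rep('bin',box(500,255,590,352)&(zz>.042)&(zz<.06))
        rep('jar',box(285,145,335,200)&(zz>.065)); rep('can',box(520,150,580,210)&(zz>.13)); rep('wrench',box(385,300,420,400)&(zz>.003))
    else:
        rep('lip',(H>5)&(H<16)&(S>180)&(zz>.044)&(zz<.06)&(abs(y)<.15)&(x>.4))
        rep('boltshank',(zz>.048)&(zz<.11)&(abs(y)<.06)&(x>.49)&(x<.6))
        rep('post',(zz>.078)&(zz<.1)&(abs(y)<.06)&(x>.6)&(x<.75))
        rep('handle',(H>20)&(H<35)&(S>150)&(zz>.05)&(zz<.08)&(y>.15)&(y<.33)&(x>.4)&(x<.62))
for b in [(240,165,345,345)]:
    a=cv2.imread('pics/1.png'); 
im=np.load('/tmp/top.npz')['im'][:,:,::-1]
cv2.imwrite('pics/3.png',cv2.resize(im[165:245,170:330],(800,400),interpolation=cv2.INTER_CUBIC))
E
```

```text
top table 1981 mean [ 0.3865 -0.0955 -0.0004] z5/95 [-0.0048  0.0043] rect [386.6 -95.5] [212.1  83. ] 0.4
top handle 49 mean [0.5144 0.2762 0.066 ] z5/95 [0.0572 0.0727] rect [513.7 281.7] [86. 15.] 7.5
top body 967 mean [0.5146 0.2803 0.0293] z5/95 [0.0247 0.0337] rect [515.3 282.1] [126.4  85. ] 6.9
top tongue 204 mean [0.4397 0.2742 0.0069] z5/95 [0.0034 0.0118] rect [435.4 283. ] [ 47.4 129.4] 4.1
top lip 332 mean [0.5499 0.0187 0.0474] z5/95 [0.0424 0.052 ] rect [558.1  20.1] [ 42.4 111.4] 5.9
top dockall 2212 mean [0.6262 0.0268 0.0301] z5/95 [0.0207 0.049 ] rect [630.9  27.3] [189.4 112.1] 5.4
top guides 318 mean [0.632  0.0275 0.0341] z5/95 [0.0303 0.0376] rect [625.7  26.8] [178.3 112. ] 5.6
top post 139 mean [0.7122 0.0352 0.0845] z5/95 [0.0795 0.0895] rect [713.6  35.2] [24.  49.8] 7.0
top bolt 29 mean [0.5999 0.0187 0.0957] z5/95 [0.0882 0.1011] rect [600.1  18.4] [15.1 14.4] 67.2
top bin 425 mean [ 0.4908 -0.271   0.049 ] z5/95 [0.044  0.0535] rect [ 490.  -270.6] [170.3 142.6] 2.8
top jar 261 mean [0.759  0.2326 0.0744] z5/95 [0.0693 0.0787] rect [759.4 232.6] [51.2 51.5] 18.7
top can 256 mean [ 0.7361 -0.2672  0.1392] z5/95 [0.1332 0.1437] rect [ 737.3 -267.6] [47.1 49.2] 45.9
top wrench 504 mean [0.3878 0.027  0.0063] z5/95 [0.0032 0.0112] rect [384.8  28.5] [210.6  69.8] 1.0
side lip 256 mean [0.5448 0.0152 0.0471] z5/95 [0.045  0.0493] rect [544.6  18.2] [ 24.3 110.6] 4.8
side boltshank 166 mean [0.5748 0.0129 0.0649] z5/95 [0.0483 0.0954] rect [566.5  14.4] [67.  93.8] 5.0
side post 128 mean [0.7003 0.0305 0.0841] z5/95 [0.0796 0.0883] rect [660.4  30.7] [120.6  52.6] 3.3
side handle 160 mean [0.508  0.2778 0.064 ] z5/95 [0.0544 0.0699] rect [508.9 280.7] [86.9 18. ] 5.7
```

View pics/3.png

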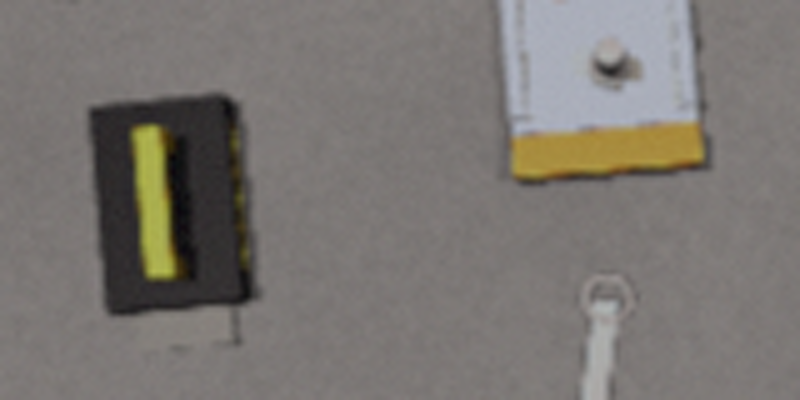

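The crop shows the chosen pack with its tongue at about (190,325) in the crop and the handle at (157,200). The bolt stands in the dock at (610,55). The sizes agree with the spec: bar 86x15, body 126x85, dock 189x112, post 24x50, bin 170x142. The dock origin is about (0.625, 0.0267) with a yaw of about 5.6°.

```bash
cat >> h.py <<'E'
import json
def rot(psi,tilt=0):
    "tool down, tool y at angle 90+psi deg; tilt>0 raises the +x end of the pack"
    return R.from_euler('z',psi,degrees=True)*R.from_euler('y',-tilt,degrees=True)*R.from_matrix([[-1,0,0],[0,1,0],[0,0,-1]])
def cur():
    s=env.get_state(); q=s['orientation']; return s,np.array(s['tcp_pos']),R.from_quat([q[1],q[2],q[3],q[0]])
def plan(p,r,n,start=None):
    s,p0,r0=cur() 
    if start: p0,r0=start
    w=(r0.inv()*r).as_rotvec(degrees=True)/n; d=(np.array(p)-p0)/n
    print('turn/row',w.round(2)); rr=r0
    L=[]
    for i in range(n):
        L.append([float(a) for a in rr.inv().apply(d).round(4)]); rr=rr*R.from_rotvec(w,degrees=True)
    print(L); return p,r
E
python3 - <<'E'
from h import *
plan([.600,.0185,.2],rot(5),24)
E
```

```text
turn/row [-0.   -0.   -1.04]
[[-0.0233, -0.0147, 0.0016], [-0.023, -0.0151, 0.0016], [-0.0227, -0.0155, 0.0016], [-0.0224, -0.016, 0.0016], [-0.0221, -0.0164, 0.0016], [-0.0218, -0.0168, 0.0016], [-0.0215, -0.0171, 0.0016], [-0.0212, -0.0175, 0.0016], [-0.0209, -0.0179, 0.0016], [-0.0206, -0.0183, 0.0016], [-0.0202, -0.0187, 0.0016], [-0.0199, -0.019, 0.0016], [-0.0195, -0.0194, 0.0016], [-0.0192, -0.0197, 0.0016], [-0.0188, -0.0201, 0.0016], [-0.0185, -0.0204, 0.0016], [-0.0181, -0.0207, 0.0016], [-0.0177, -0.0211, 0.0016], [-0.0173, -0.0214, 0.0016], [-0.0169, -0.0217, 0.0016], [-0.0165, -0.022, 0.0016], [-0.0161, -0.0223, 0.0016], [-0.0157, -0.0226, 0.0016], [-0.0153, -0.0229, 0.0016]]
```

>>> {"fn": "play_rows", "kwargs": {
  "steps": [
    {"claw": 0,"dp": [-0.023,-0.015,0.0016],"angular": [0,0,-1.04]},
    {"claw": 0,"dp": [-0.023,-0.015,0.0016],"angular": [0,0,-1.04]},
    {"claw": 0,"dp": [-0.0227,-0.0155,0.0016],"angular": [0,0,-1.04]},
    {"claw": 0,"dp": [-0.0224,-0.016,0.0016],"angular": [0,0,-1.04]},
    {"claw": 0,"dp": [-0.022,-0.0164,0.0016],"angular": [0,0,-1.04]},
    {"claw": 0,"dp": [-0.0218,-0.0168,0.0016],"angular": [0,0,-1.04]},
    {"claw": 0,"dp": [-0.0215,-0.0171,0.0016],"angular": [0,0,-1.04]},
    {"claw": 0,"dp": [-0.0212,-0.0175,0.0016],"angular": [0,0,-1.04]}
  ]
}}

```text
clock: 0.77
tcp_pos: [0.3303, 0.3656, 0.2261]
orientation: [-0.0, 0.1, 0.995, -0.0]
wrist_force: [0.4, -0.1, -0.2]
finger_gap: 0.0852
```

>>> {"fn": "play_rows", "kwargs": {
  "steps": [
    {"claw": 0,"dp": [-0.021,-0.018,0.0016],"angular": [0,0,-1.04]},
    {"claw": 0,"dp": [-0.0206,-0.0183,0.0016],"angular": [0,0,-1.04]},
    {"claw": 0,"dp": [-0.0202,-0.0187,0.0016],"angular": [0,0,-1.04]},
    {"claw": 0,"dp": [-0.02,-0.019,0.0016],"angular": [0,0,-1.04]},
    {"claw": 0,"dp": [-0.0195,-0.0194,0.0016],"angular": [0,0,-1.04]},
    {"claw": 0,"dp": [-0.0192,-0.0197,0.0016],"angular": [0,0,-1.04]},
    {"claw": 0,"dp": [-0.0188,-0.02,0.0016],"angular": [0,0,-1.04]},
    {"claw": 0,"dp": [-0.0185,-0.0204,0.0016],"angular": [0,0,-1.04]}
  ]
}}

```text
clock: 1.43
tcp_pos: [0.4656, 0.1917, 0.2133]
orientation: [-0.0, 0.028, 1.0, -0.0]
wrist_force: [1.1, -0.4, 0.2]
finger_gap: 0.0852
```

>>> {"fn": "play_rows", "kwargs": {
  "steps": [
    {"claw": 0,"dp": [-0.018,-0.0207,0.0016],"angular": [0,0,-1.04]},
    {"claw": 0,"dp": [-0.0177,-0.021,0.0016],"angular": [0,0,-1.04]},
    {"claw": 0,"dp": [-0.0173,-0.0214,0.0016],"angular": [0,0,-1.04]},
    {"claw": 0,"dp": [-0.017,-0.0217,0.0016],"angular": [0,0,-1.04]},
    {"claw": 0,"dp": [-0.0165,-0.022,0.0016],"angular": [0,0,-1.04]},
    {"claw": 0,"dp": [-0.016,-0.0223,0.0016],"angular": [0,0,-1.04]},
    {"claw": 0,"dp": [-0.0157,-0.0226,0.0016],"angular": [0,0,-1.04]},
    {"claw": 0,"dp": [-0.0153,-0.023,0.0016],"angular": [0,0,-1.04]}
  ]
}}

```text
clock: 2.1
tcp_pos: [0.6004, 0.0179, 0.2003]
orientation: [-0.001, -0.045, 0.999, 0.0]
wrist_force: [0.4, -0.4, 0.1]
finger_gap: 0.0852
```

```bash
python3 - <<'E'
from h import *
im,P=snap('wrist','4.png')
s,p,r=cur(); print(s['clock'],p,r.as_matrix().round(3).tolist())
z=P[...,2]
m=(z>.09)&(z<.105)&(abs(P[...,1]-.02)<.04)&(abs(P[...,0]-.6)<.04); print('bolt',m.sum(),np.nanmean(P[m],0))
E
```

```text
2.15 [0.60365557 0.01380994 0.1995595 ] [[-0.996, -0.087, 0.002], [-0.087, 0.996, -0.002], [-0.001, -0.003, -1.0]]
bolt 328 [0.59821388 0.01900106 0.09674926]
```

View pics/4.png

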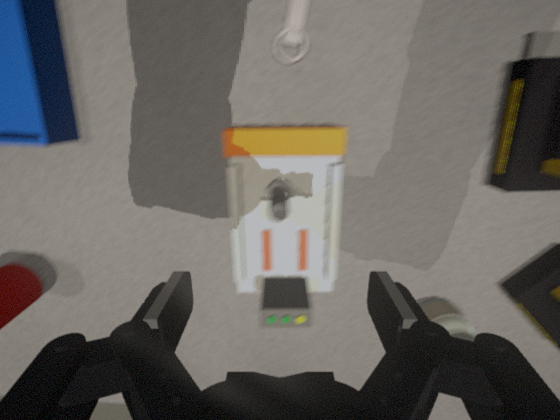

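The wrist view shows the dock in the middle: lip at (285,142), bolt at (279,195), post at (285,300). The two bolt estimates agree within 2 mm. Going down to grasp it.

>>> {"fn": "play_rows", "kwargs": {
  "steps": [
    {"claw": 0,"dp": [0.001,0,0.012],"angular": [0,0,0]},
    {"claw": 0,"dp": [0,0,0.02],"angular": [0,0,0]},
    {"claw": 0,"dp": [0,0,0.022],"angular": [0,0,0]},
    {"claw": 0,"dp": [0,0,0.022],"angular": [0,0,0]},
    {"claw": 0,"dp": [0,0,0.022],"angular": [0,0,0]},
    {"claw": 0,"dp": [0,0,0.02],"angular": [0,0,0]},
    {"claw": 0,"dp": [0,0,0.012],"angular": [0,0,0]},
    {"claw": 60,"dp": [0,0,0.002],"angular": [0,0,0]}
  ]
}}

```text
clock: 2.82
tcp_pos: [0.5965, 0.0193, 0.0655]
orientation: [-0.003, -0.044, 0.999, 0.0]
wrist_force: [-0.9, 0.1, -0.1]
finger_gap: 0.0754
```

>>> {"fn": "play_rows", "kwargs": {
  "steps": [
    {"claw": 255,"dp": [0,0,0],"angular": [0,0,0]},
    {"claw": 255,"dp": [0,0,0],"angular": [0,0,0]},
    {"claw": 255,"dp": [0,0,0],"angular": [0,0,0]},
    {"claw": 255,"dp": [0,0,0],"angular": [0,0,0]},
    {"claw": 255,"dp": [0,0,0],"angular": [0,0,0]},
    {"claw": 255,"dp": [0,0,0],"angular": [0,0,0]},
    {"claw": 255,"dp": [0,0,0],"angular": [0,0,0]},
    {"claw": 255,"dp": [0,0,0],"angular": [0,0,0]}
  ],
  "force": 50
}}

```text
clock: 3.48
tcp_pos: [0.5999, 0.0189, 0.0701]
orientation: [0.001, -0.044, 0.999, -0.0]
wrist_force: [-0.1, 0.4, 5.7]
finger_gap: 0.0147
```

>>> {"fn": "play_rows", "kwargs": {
  "steps": [
    {"claw": 255,"dp": [0,0,-0.018],"angular": [0,0,0]},
    {"claw": 255,"dp": [0,0,-0.026],"angular": [0,0,0]},
    {"claw": 255,"dp": [0.0035,-0.007,-0.026],"angular": [0,0,0]},
    {"claw": 255,"dp": [0.007,-0.0142,-0.02],"angular": [0,0,0]},
    {"claw": 255,"dp": [0.0138,-0.0285,-0.01],"angular": [0,0,0]},
    {"claw": 255,"dp": [0.0138,-0.0285,0],"angular": [0,0,0]},
    {"claw": 255,"dp": [0.0138,-0.0285,0],"angular": [0,0,0]},
    {"claw": 255,"dp": [0.0138,-0.0285,0],"angular": [0,0,0]}
  ]
}}

```text
clock: 4.15
tcp_pos: [0.5449, -0.1224, 0.1689]
orientation: [-0.0, -0.045, 0.999, 0.0]
wrist_force: [0.6, 0.0, -2.1]
finger_gap: 0.0149
```

>>> {"fn": "play_rows", "kwargs": {
  "steps": [
    {"claw": 255,"dp": [0.0138,-0.0285,0],"angular": [0,0,0]},
    {"claw": 255,"dp": [0.0138,-0.0285,0],"angular": [0,0,0]},
    {"claw": 255,"dp": [0.0138,-0.0285,0],"angular": [0,0,0]},
    {"claw": 255,"dp": [0.0138,-0.0285,0],"angular": [0,0,0]},
    {"claw": 255,"dp": [0.008,-0.017,0.005],"angular": [0,0,0]},
    {"claw": 255,"dp": [0.004,-0.0085,0.01],"angular": [0,0,0]},
    {"claw": 255,"dp": [0.0014,-0.003,0.015],"angular": [0,0,0]},
    {"claw": 255,"dp": [0,0,0.02],"angular": [0,0,0]}
  ]
}}

```text
clock: 4.82
tcp_pos: [0.4902, -0.2706, 0.1186]
orientation: [0.001, -0.044, 0.999, -0.0]
wrist_force: [0.9, 0.3, -1.4]
finger_gap: 0.0148
```

>>> {"fn": "play_rows", "kwargs": {
  "steps": [
    {"claw": 255,"dp": [0,0,0.02],"angular": [0,0,0]},
    {"claw": 255,"dp": [0,0,0.02],"angular": [0,0,0]},
    {"claw": 255,"dp": [0,0,0.015],"angular": [0,0,0]},
    {"claw": 255,"dp": [0,0,0.008],"angular": [0,0,0]},
    {"claw": 255,"dp": [0,0,0.001],"angular": [0,0,0]},
    {"claw": 255,"dp": [0,0,0],"angular": [0,0,0]},
    {"claw": 255,"dp": [0,0,0],"angular": [0,0,0]},
    {"claw": 180,"dp": [0,0,0],"angular": [0,0,0]}
  ]
}}

```text
clock: 5.48
tcp_pos: [0.4909, -0.27, 0.0561]
orientation: [0.001, -0.045, 0.999, -0.001]
wrist_force: [-0.0, 0.4, -0.3]
finger_gap: 0.0243
```

>>> {"fn": "play_rows", "kwargs": {
  "steps": [
    {"claw": 150,"dp": [0,0,0],"angular": [0,0,0]},
    {"claw": 120,"dp": [0,0,0],"angular": [0,0,0]},
    {"claw": 120,"dp": [0,0,0],"angular": [0,0,0]},
    {"claw": 120,"dp": [0,0,-0.01],"angular": [0,0,0]},
    {"claw": 120,"dp": [0,0,-0.03],"angular": [0,0,0]},
    {"claw": 120,"dp": [0,0,-0.04],"angular": [0,0,0]},
    {"claw": 60,"dp": [0,0,-0.04],"angular": [0,0,0]},
    {"claw": 0,"dp": [0,0,-0.03],"angular": [0,0,0]}
  ]
}}

```text
clock: 6.15
tcp_pos: [0.4904, -0.2699, 0.2091]
orientation: [0.001, -0.044, 0.999, -0.001]
wrist_force: [1.1, -0.8, -0.4]
finger_gap: 0.0678
```

```bash
python3 - <<'E'
from h import *
im,P=snap('wrist'); cv2.imwrite('pics/5a.png',im[:,:,::-1])
b,_=snap('side','5.png'); t,P=snap('top')
s,p,r=cur(); print(s['clock'],p)
z=P[...,2]; m=(abs(P[...,0]-.49)<.08)&(abs(P[...,1]+.27)<.065)&(z>.012)
print(m.sum(),np.nanmean(P[m],0))
E
```

```text
6.3 [ 0.49165924 -0.27083222  0.2090433 ]
6223 [ 0.47983051 -0.24908833  0.6282522 ]
```

View pics/5.png

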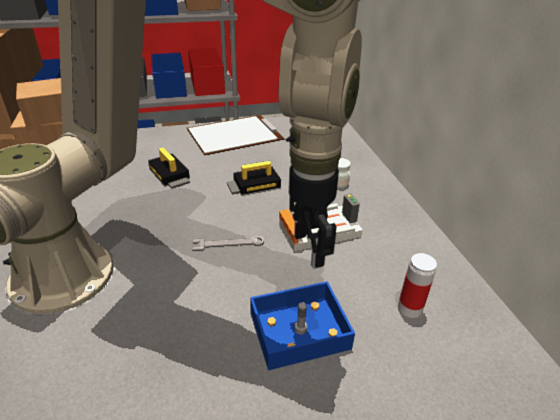

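The bolt stands upright in the bin at (302,318). Now a still look at the empty dock, on the way to the battery.

>>> {"fn": "play_rows", "kwargs": {
  "steps": [
    {"claw": 0,"dp": [-0.004,0.0084,0],"angular": [0,0,0]},
    {"claw": 0,"dp": [-0.0095,0.0195,0],"angular": [0,0,0]},
    {"claw": 0,"dp": [-0.0135,0.028,0],"angular": [0,0,0]},
    {"claw": 0,"dp": [-0.0135,0.028,0],"angular": [0,0,0]},
    {"claw": 0,"dp": [-0.0135,0.028,0],"angular": [0,0,0]},
    {"claw": 0,"dp": [-0.0135,0.028,0],"angular": [0,0,0]},
    {"claw": 0,"dp": [-0.0135,0.028,0],"angular": [0,0,0]},
    {"claw": 0,"dp": [-0.0135,0.028,0],"angular": [0,0,0]}
  ]
}}

```text
clock: 6.97
tcp_pos: [0.5657, -0.0635, 0.2028]
orientation: [-0.002, -0.044, 0.999, 0.001]
wrist_force: [0.1, 0.0, 0.2]
finger_gap: 0.0852
```

>>> {"fn": "play_rows", "kwargs": {
  "steps": [
    {"claw": 0,"dp": [-0.0135,0.028,0],"angular": [0,0,0]},
    {"claw": 0,"dp": [-0.0135,0.028,0],"angular": [0,0,0]},
    {"claw": 0,"dp": [-0.0095,0.0195,0],"angular": [0,0,0]},
    {"claw": 0,"dp": [-0.004,0.0084,0],"angular": [0,0,0]},
    {"claw": 0,"dp": [0,0,0],"angular": [0,0,0]},
    {"claw": 0,"dp": [0,0,0],"angular": [0,0,0]},
    {"claw": 0,"dp": [0,0,0],"angular": [0,0,0]},
    {"claw": 0,"dp": [0,0,0],"angular": [0,0,0]}
  ]
}}

```text
clock: 7.63
tcp_pos: [0.5991, 0.02, 0.2046]
orientation: [-0.0, -0.044, 0.999, -0.0]
wrist_force: [-0.1, -0.0, 0.1]
finger_gap: 0.0856
```

```bash
python3 - <<'E'
from h import *
im,P=snap('wrist','6.png'); np.savez('/tmp/dock.npz',im=im,P=P)
s,p,r=cur(); print(s['clock'],p)
x,y,z=P[...,0],P[...,1],P[...,2]
hsv=cv2.cvtColor(im,cv2.COLOR_RGB2HSV); H,S=hsv[...,0],hsv[...,1]
def rep(n,m):
    p=P[m]; r=cv2.minAreaRect((p[:,:2]*1000).astype(np.float32)); print(n,len(p),p.mean(0).round(4),np.percentile(p[:,2],[5,95]).round(4),np.round(r[0],1),np.round(r[1],1),round(r[2],1))
near=(abs(x-.63)<.13)&(abs(y-.027)<.08)
rep('lip',near&(z>.043)&(z<.054)&(S>120)&(H<25)&(x<.585))
rep('base',near&(z>.012)&(z<.052))
rep('bed',near&(z>.02)&(z<.029))
rep('guides',near&(z>.031)&(z<.039)&(x>.58)&(x<.69))
rep('post',near&(z>.08)&(z<.09)&(x>.68))
plan([.5135,.2818,.2],rot(6.9),16)
E
```

```text
7.6833 [0.59922613 0.01989218 0.20477993]
lip 3190 [0.5474 0.0199 0.0483] [0.0471 0.0496] [547.6  19.9] [ 24.7 111.4] 6.0
base 17582 [0.6175 0.0267 0.0316] [0.0244 0.0489] [629.3  27.8] [188.  112.2] 5.6
bed 11204 [0.6326 0.0281 0.0254] [0.0242 0.0266] [629.4  27.7] [188.  111.7] 5.5
guides 1965 [0.6321 0.0275 0.0353] [0.0336 0.0366] [635.   28.3] [109.8 122.4] 0.0
post 1041 [0.7095 0.0357 0.0851] [0.0819 0.0871] [711.1  35.6] [22.3 49.9] 5.3
turn/row [-0.   -0.   -0.12]
[[0.0039, 0.0168, 0.0003], [0.0039, 0.0168, 0.0003], [0.0038, 0.0168, 0.0003], [0.0038, 0.0168, 0.0003], [0.0038, 0.0168, 0.0003], [0.0037, 0.0168, 0.0003], [0.0037, 0.0168, 0.0003], [0.0037, 0.0168, 0.0003], [0.0036, 0.0168, 0.0003], [0.0036, 0.0168, 0.0003], [0.0036, 0.0169, 0.0003], [0.0035, 0.0169, 0.0003], [0.0035, 0.0169, 0.0003], [0.0035, 0.0169, 0.0003], [0.0034, 0.0169, 0.0003], [0.0034, 0.0169, 0.0003]]
```

The wrist view gives the dock at (0.6228, 0.0271) with a yaw of 5.6°. Bed z is 0.0254, lip 0.048 and post 0.085, all as specified. Next, over the battery.

>>> {"fn": "play_rows", "kwargs": {
  "steps": [
    {"claw": 0,"dp": [0.002,0.009,0],"angular": [0,0,-0.24]},
    {"claw": 0,"dp": [0.0045,0.021,0],"angular": [0,0,-0.24]},
    {"claw": 0,"dp": [0.0065,0.03,0],"angular": [0,0,-0.24]},
    {"claw": 0,"dp": [0.0065,0.03,0],"angular": [0,0,-0.24]},
    {"claw": 0,"dp": [0.0065,0.03,0],"angular": [0,0,-0.24]},
    {"claw": 0,"dp": [0.0065,0.03,0],"angular": [0,0,-0.24]},
    {"claw": 0,"dp": [0.0065,0.03,0],"angular": [0,0,-0.24]},
    {"claw": 0,"dp": [0.0065,0.03,0],"angular": [0,0,-0.24]}
  ]
}}

```text
clock: 8.35
tcp_pos: [0.5314, 0.2263, 0.2052]
orientation: [0.0, -0.061, 0.998, 0.0]
wrist_force: [1.1, 0.4, -0.2]
finger_gap: 0.0854
```

>>> {"fn": "play_rows", "kwargs": {
  "steps": [
    {"claw": 0,"dp": [0.0065,0.03,0],"angular": [0,0,0]},
    {"claw": 0,"dp": [0.0045,0.021,0],"angular": [0,0,0]},
    {"claw": 0,"dp": [0.002,0.009,0],"angular": [0,0,0]},
    {"claw": 0,"dp": [0,0,0],"angular": [0,0,0]},
    {"claw": 0,"dp": [0,0,0],"angular": [0,0,0]},
    {"claw": 0,"dp": [0,0,0],"angular": [0,0,0]},
    {"claw": 0,"dp": [0,0,0],"angular": [0,0,0]},
    {"claw": 0,"dp": [0,0,0],"angular": [0,0,0]}
  ]
}}

```text
clock: 9.02
tcp_pos: [0.5126, 0.2819, 0.2049]
orientation: [0.0, -0.06, 0.998, -0.0]
wrist_force: [-0.3, 0.4, 0.6]
finger_gap: 0.0852
```

```bash
python3 - <<'E'
from h import *
im,P=snap('wrist','7.png')
s,p,r=cur(); print(s['clock'],p, r.as_matrix().round(3).tolist())
x,y,z=P[...,0],P[...,1],P[...,2]
hsv=cv2.cvtColor(im,cv2.COLOR_RGB2HSV); H,S=hsv[...,0],hsv[...,1]
def rep(n,m):
    p=P[m]; r=cv2.minAreaRect((p[:,:2]*1000).astype(np.float32)); print(n,len(p),p.mean(0).round(4),np.percentile(p[:,2],[5,95]).round(4),np.round(r[0],1),np.round(r[1],1),round(r[2],1))
near=(abs(x-.513)<.1)&(abs(y-.282)<.065)
rep('body',near&(z>.026)&(z<.034))
rep('bar',near&(z>.066)&(z<.074)&(S>120)&(H>18)&(H<38))
rep('tongue',near&(z>.006)&(z<.011)&(x<.46))
E
```

```text
9.0667 [0.51257601 0.28209379 0.20492248] [[-0.993, -0.12, 0.0], [-0.12, 0.993, -0.0], [-0.0, -0.0, -1.0]]
body 7703 [0.5075 0.2827 0.0303] [0.029  0.0315] [513.6 283.5] [125.  84.] 6.7
bar 1583 [0.5084 0.283  0.0702] [0.0689 0.0714] [511.1 283.2] [86.8 16. ] 6.6
tongue 1466 [0.4394 0.2746 0.0084] [0.0072 0.0096] [439.4 275.7] [24.5 80.3] 6.2
```

View pics/7.png

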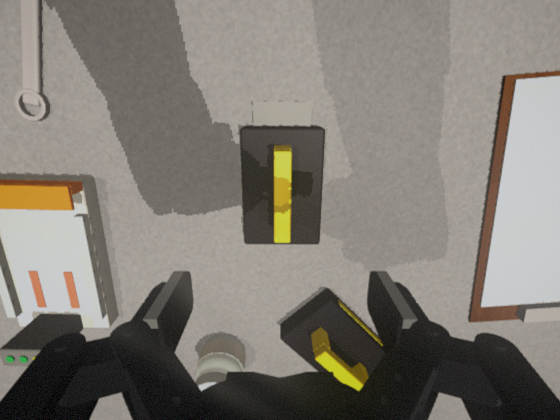

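The view shows the pack centred at (283,185): tongue at the top (281,112), yellow bar at (283,195). The wrist estimate is bar (0.5115, 0.2832), yaw 6.7°, height 0.070, matching the spec. The jar and the decoy pack are clear of the fingers.

>>> {"fn": "play_rows", "kwargs": {
  "steps": [
    {"claw": 0,"dp": [0.001,0.0012,0.012],"angular": [0,0,0]},
    {"claw": 0,"dp": [0,0,0.022],"angular": [0,0,0]},
    {"claw": 0,"dp": [0,0,0.026],"angular": [0,0,0]},
    {"claw": 0,"dp": [0,0,0.026],"angular": [0,0,0]},
    {"claw": 0,"dp": [0,0,0.026],"angular": [0,0,0]},
    {"claw": 0,"dp": [0,0,0.022],"angular": [0,0,0]},
    {"claw": 0,"dp": [0,0,0.013],"angular": [0,0,0]},
    {"claw": 0,"dp": [0,0,0.006],"angular": [0,0,0]}
  ]
}}

```text
clock: 9.73
tcp_pos: [0.5096, 0.2829, 0.0494]
orientation: [-0.002, -0.061, 0.998, -0.001]
wrist_force: [-0.7, 0.4, -0.9]
finger_gap: 0.0856
```

>>> {"fn": "play_rows", "kwargs": {
  "steps": [
    {"claw": 120,"dp": [0,0,0],"angular": [0,0,0]},
    {"claw": 160,"dp": [0,0,0],"angular": [0,0,0]},
    {"claw": 200,"dp": [0,0,0],"angular": [0,0,0]},
    {"claw": 255,"dp": [0,0,0],"angular": [0,0,0]},
    {"claw": 255,"dp": [0,0,0],"angular": [0,0,0]},
    {"claw": 255,"dp": [0,0,0],"angular": [0,0,0]},
    {"claw": 255,"dp": [0,0,0],"angular": [0,0,0]},
    {"claw": 255,"dp": [0,0,0],"angular": [0,0,0]}
  ],
  "force": 90
}}

```text
clock: 10.4
tcp_pos: [0.5116, 0.2842, 0.053]
orientation: [0.001, -0.061, 0.998, 0.0]
wrist_force: [0.6, -3.1, 5.9]
finger_gap: 0.0146
```

>>> {"fn": "play_rows", "kwargs": {
  "steps": [
    {"claw": 255,"dp": [0,0,-0.005],"angular": [0,0,0]},
    {"claw": 255,"dp": [0,0,-0.01],"angular": [0,0,0]},
    {"claw": 255,"dp": [0,0,-0.02],"angular": [0,0,0]},
    {"claw": 255,"dp": [0,0,-0.025],"angular": [0,0,0]},
    {"claw": 255,"dp": [0,0,-0.025],"angular": [0,0,0]},
    {"claw": 255,"dp": [0,0,-0.025],"angular": [0,0,0]},
    {"claw": 255,"dp": [0,0,-0.02],"angular": [0,0,0]},
    {"claw": 255,"dp": [0,0,-0.01],"angular": [0,0,0]}
  ]
}}

```text
clock: 11.07
tcp_pos: [0.5115, 0.2847, 0.1949]
orientation: [0.001, -0.061, 0.998, 0.001]
wrist_force: [0.4, 0.3, -4.7]
finger_gap: 0.0141
```

```bash
python3 - <<'E'
from h import *
im,P=snap('wrist','8.png')
s,p,r=cur(); print(s['clock'],p, r.as_matrix().round(3).tolist(),s['wrist_force'],s['ft_torque'])
C=r.inv().apply((P-p).reshape(-1,3)).reshape(P.shape)  # tool frame
hsv=cv2.cvtColor(im,cv2.COLOR_RGB2HSV); H,S=hsv[...,0],hsv[...,1]
x,y,z=C[...,0],C[...,1],C[...,2]
def rep(n,m):
    p=C[m]; 
    if len(p)<20: print(n,len(p)); return
    r=cv2.minAreaRect((p[:,:2]*1000).astype(np.float32)); A=np.c_[p[:,:2],np.ones(len(p))]; k=np.linalg.lstsq(A,p[:,2],rcond=None)[0]
    print(n,len(p),p.mean(0).round(4),np.round(r[0],1),np.round(r[1],1),round(r[2],1),'slope deg',np.degrees(k[:2]).round(2),k[2].round(4))
near=(abs(x)<.1)&(abs(y)<.06)
rep('body',near&(z>.012)&(z<.034)&(S<90)&(x>0))
rep('tongue',near&(z>.034)&(z<.06)&(x>.055))
E
```

```text
11.1167 [0.51209541 0.28491896 0.19578947] [[-0.992, -0.122, 0.004], [-0.122, 0.992, 0.002], [-0.005, 0.001, -1.0]] [ 1.38991117  0.41577886 -3.07578714] [ 0.07924872 -0.16051322 -0.01854304]
body 12895 [ 0.0379 -0.0011  0.0237] [31.  -0.8] [62.  84.6] 0.1 slope deg [0.91 0.3 ] 0.0231
tongue 5137 [ 0.0731 -0.0008  0.045 ] [73.3 -1.2] [81.5 24.7] 89.8 slope deg [4.04 0.23] 0.0398
```

View pics/8.png

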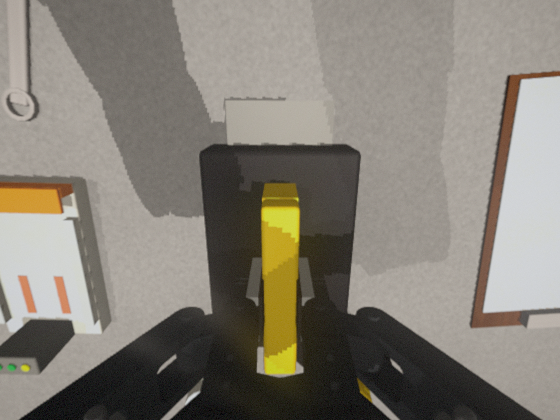

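The pack is held centred, with the tongue at (278,122) and the front face square. In the tool frame, the tip's lower edge is at about (0.0858, -0.001, 0.053).

```bash
cat >> h.py <<'E'
D=np.array([.6228,.0271,0]); TIP=np.array([.0858,-.001,.053])
def pose(xt,zt,tilt,psi=5.6,yt=0.):
    r=rot(psi,tilt); d=R.from_euler('z',5.6,degrees=True).apply([xt,yt,zt])+D
    return d-r.apply(TIP),r
E
python3 - <<'E'
from h import *
p,r=pose(-.042,.11,26); print(p); plan(p,r,16)
E
```

```text
[0.63452856 0.02925479 0.19524833]
turn/row [ 0.03 -1.61  0.09]
[[-0.0056, -0.0168, 0.0], [-0.0057, -0.0168, 0.0002], [-0.0057, -0.0168, 0.0004], [-0.0057, -0.0168, 0.0005], [-0.0057, -0.0168, 0.0007], [-0.0057, -0.0168, 0.0009], [-0.0057, -0.0167, 0.001], [-0.0057, -0.0167, 0.0012], [-0.0057, -0.0167, 0.0014], [-0.0057, -0.0167, 0.0015], [-0.0056, -0.0167, 0.0017], [-0.0056, -0.0167, 0.0019], [-0.0056, -0.0167, 0.002], [-0.0056, -0.0167, 0.0022], [-0.0055, -0.0167, 0.0024], [-0.0055, -0.0167, 0.0025]]
```

>>> {"fn": "play_rows", "kwargs": {
  "steps": [
    {"claw": 255,"dp": [-0.0056,-0.0168,0],"angular": [0.03,-1.61,0.09]},
    {"claw": 255,"dp": [-0.0057,-0.0168,0.0002],"angular": [0.03,-1.61,0.09]},
    {"claw": 255,"dp": [-0.0057,-0.0168,0.0004],"angular": [0.03,-1.61,0.09]},
    {"claw": 255,"dp": [-0.0057,-0.0168,0.0005],"angular": [0.03,-1.61,0.09]},
    {"claw": 255,"dp": [-0.0057,-0.0168,0.0007],"angular": [0.03,-1.61,0.09]},
    {"claw": 255,"dp": [-0.0057,-0.0168,0.0009],"angular": [0.03,-1.61,0.09]},
    {"claw": 255,"dp": [-0.0057,-0.0167,0.001],"angular": [0.03,-1.61,0.09]},
    {"claw": 255,"dp": [-0.0057,-0.0167,0.0012],"angular": [0.03,-1.61,0.09]}
  ]
}}

```text
clock: 11.78
tcp_pos: [0.5707, 0.1554, 0.1896]
orientation: [0.111, -0.055, 0.992, 0.005]
wrist_force: [0.2, -0.2, -5.7]
finger_gap: 0.0145
```

>>> {"fn": "play_rows", "kwargs": {
  "steps": [
    {"claw": 255,"dp": [-0.0057,-0.0167,0.0014],"angular": [0.03,-1.61,0.09]},
    {"claw": 255,"dp": [-0.0057,-0.0167,0.0015],"angular": [0.03,-1.61,0.09]},
    {"claw": 255,"dp": [-0.0056,-0.0167,0.0017],"angular": [0.03,-1.61,0.09]},
    {"claw": 255,"dp": [-0.0056,-0.0167,0.0019],"angular": [0.03,-1.61,0.09]},
    {"claw": 255,"dp": [-0.0056,-0.0167,0.002],"angular": [0.03,-1.61,0.09]},
    {"claw": 255,"dp": [-0.0056,-0.0167,0.0022],"angular": [0.03,-1.61,0.09]},
    {"claw": 255,"dp": [-0.0055,-0.0167,0.0024],"angular": [0.03,-1.61,0.09]},
    {"claw": 255,"dp": [-0.0055,-0.0167,0.0025],"angular": [0.03,-1.61,0.09]}
  ]
}}

```text
clock: 12.45
tcp_pos: [0.6313, 0.0278, 0.1888]
orientation: [0.221, -0.047, 0.974, 0.01]
wrist_force: [1.1, 0.6, -4.8]
finger_gap: 0.0139
```

>>> {"fn": "play_rows", "kwargs": {
  "steps": [
    {"claw": 255,"dp": [0,0,0],"angular": [0,0,0]},
    {"claw": 255,"dp": [0,0,0],"angular": [0,0,0]},
    {"claw": 255,"dp": [0,0,0],"angular": [0,0,0]},
    {"claw": 255,"dp": [0,0,0],"angular": [0,0,0]},
    {"claw": 255,"dp": [0,0,0],"angular": [0,0,0]},
    {"claw": 255,"dp": [0,0,0],"angular": [0,0,0]},
    {"claw": 255,"dp": [0,0,0],"angular": [0,0,0]},
    {"claw": 255,"dp": [0,0,0],"angular": [0,0,0]}
  ]
}}

```text
clock: 13.12
tcp_pos: [0.6332, 0.0287, 0.1916]
orientation: [0.223, -0.047, 0.974, 0.01]
wrist_force: [0.6, -0.2, -3.9]
finger_gap: 0.0143
```

```bash
cat > pk.py <<'E'
from h import *
import sys
im,P=snap('wrist',sys.argv[1]); b,_=snap('side',sys.argv[1].replace('.','s.'))
s,p,r=cur(); print(s['clock'],p,s['wrist_force'],s['finger_gap'])
print('tool euler err', (rot(5.6,0).inv()*r).as_rotvec(degrees=True).round(2))
Z=R.from_euler('z',-5.6,degrees=True)
Q=Z.apply((P-D).reshape(-1,3)).reshape(P.shape)   # dock frame
C=r.inv().apply((P-p).reshape(-1,3)).reshape(P.shape)
hsv=cv2.cvtColor(im,cv2.COLOR_RGB2HSV); H,S=hsv[...,0],hsv[...,1]
x,y,z=C[...,0],C[...,1],C[...,2]
def rep(n,m):
    p=C[m]
    if len(p)<20: print(n,len(p)); return
    q=cv2.minAreaRect((p[:,:2]*1000).astype(np.float32)); k=np.linalg.lstsq(np.c_[p[:,:2],np.ones(len(p))],p[:,2],rcond=None)[0]
    print(n,len(p),p.mean(0).round(4),np.round(q[0],1),np.round(q[1],1),round(q[2],1),'slope',np.degrees(k[:2]).round(2),k[2].round(4))
rep('body',(abs(y)<.06)&(x<.065)&(z>.012)&(z<.034)&(S<90)&(x>0)&(abs(y)>.02))
rep('tongue',(abs(y)<.06)&(z>.037)&(z<.053)&(x>.058)&(x<.1)&(S<60))
m=(abs(Q[...,0]+.0755)<.03)&(abs(Q[...,1])<.07)&(Q[...,2]>.042)&(Q[...,2]<.054)&(S>120)&(H<25)
if m.sum()>50:
    q=cv2.minAreaRect((Q[m][:,:2]*1000).astype(np.float32)); print('lip in dock frame',m.sum(),q,Q[m][:,2].mean())
print('tip edge in dock frame', Z.apply(p+r.apply(TIP)-D).round(4))
E
python3 pk.py 9.png
```

```text
13.2167 [0.63320871 0.0285205  0.19164255] [-0.58026918 -0.46571667 -4.78298097] 0.01435174167114567
tool euler err [  0.15 -25.77   0.04]
body 8692 [ 0.0332 -0.0008  0.023 ] [30.7 -0.4] [61.4 84.4] 0.1 slope [0.58 0.26] 0.0227
tongue 5017 [ 0.0728 -0.0005  0.0444] [73.1 -0.5] [80.2 24.5] 90.0 slope [2.04 0.41] 0.0418
lip in dock frame 5537 ((-72.05545806884766, 0.3129692077636719), (17.999860763549805, 112.11453247070312), 0.042659010738134384) 0.0484703328570295
tip edge in dock frame [-0.0437 -0.0007  0.1066]
```

View pics/9.png

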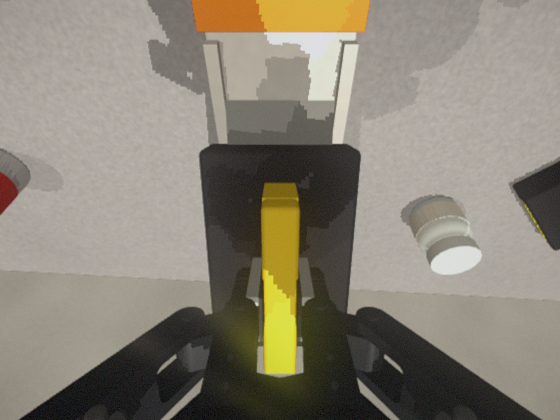

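The pack is held at 26° and lined up. In view are the lip's free edge at (280,30), the guides at (215,90) and (345,90) on either side, and the pack below. The lip edge measures x = -63.1 mm and y = +0.3 mm in the dock frame, as specified.

```bash
python3 - <<'E'
from h import *
s,p,r=cur()
p1,r1=pose(-.045,.031,25.8,yt=.0003); plan(p1,r1,8)
p2,r2=pose(-.070,.0285,25.8,yt=.0003); plan(p2,r2,8,(p1,r1))
E
```

```text
turn/row [-0.02 -0.   -0.  ]
[[0.0043, 0.0001, 0.0084], [0.0043, 0.0001, 0.0084], [0.0043, 0.0001, 0.0084], [0.0043, 0.0001, 0.0084], [0.0043, 0.0001, 0.0084], [0.0043, 0.0001, 0.0084], [0.0043, 0.0001, 0.0084], [0.0043, 0.0001, 0.0084]]
turn/row [0. 0. 0.]
[[0.0029, 0.0, -0.0011], [0.0029, 0.0, -0.0011], [0.0029, 0.0, -0.0011], [0.0029, 0.0, -0.0011], [0.0029, 0.0, -0.0011], [0.0029, 0.0, -0.0011], [0.0029, 0.0, -0.0011], [0.0029, 0.0, -0.0011]]
```

>>> {"fn": "play_rows", "kwargs": {
  "steps": [
    {"claw": 255,"dp": [0.003,0.0002,0.006],"angular": [0,0,0]},
    {"claw": 255,"dp": [0.006,0.0002,0.0115],"angular": [0,0,0]},
    {"claw": 255,"dp": [0.0065,0.0002,0.013],"angular": [0,0,0]},
    {"claw": 255,"dp": [0.0065,0.0002,0.013],"angular": [0,0,0]},
    {"claw": 255,"dp": [0.0055,0.0002,0.011],"angular": [0,0,0]},
    {"claw": 255,"dp": [0.004,0,0.008],"angular": [0,0,0]},
    {"claw": 255,"dp": [0.0024,0,0.0037],"angular": [0,0,0]},
    {"claw": 255,"dp": [0.0005,0,0.001],"angular": [0,0,0]}
  ]
}}

```text
clock: 13.88
tcp_pos: [0.6305, 0.029, 0.1147]
orientation: [0.222, -0.047, 0.974, 0.01]
wrist_force: [0.5, 0.1, -4.6]
finger_gap: 0.0146
```

>>> {"fn": "play_rows", "kwargs": {
  "steps": [
    {"claw": 255,"dp": [0,0,0],"angular": [0,0,0]},
    {"claw": 255,"dp": [0,0,0],"angular": [0,0,0]},
    {"claw": 255,"dp": [0,0,0],"angular": [0,0,0]},
    {"claw": 255,"dp": [0,0,0],"angular": [0,0,0]},
    {"claw": 255,"dp": [0,0,0],"angular": [0,0,0]},
    {"claw": 255,"dp": [0,0,0],"angular": [0,0,0]},
    {"claw": 255,"dp": [0,0,0],"angular": [0,0,0]},
    {"claw": 255,"dp": [0,0,0],"angular": [0,0,0]}
  ]
}}

```text
clock: 14.55
tcp_pos: [0.6314, 0.0289, 0.1162]
orientation: [0.223, -0.047, 0.974, 0.01]
wrist_force: [-0.6, 0.4, -5.0]
finger_gap: 0.0143
```

```bash
python3 pk.py 10.png; python3 - <<'E'
import cv2
from h import *
s,p,r=cur()
p2,r2=pose(-.070,.0285,25.8,yt=.0003); plan(p2,r2,6)
a=cv2.imread('pics/10.png')[:,100:460]; b=cv2.imread('pics/10s.png')[130:290,230:420]
cv2.imwrite('pics/11.png',np.hstack([a,cv2.resize(b,(430,420))[:,:430]]))
E
```

```text
14.65 [0.63133609 0.02896109 0.11607923] [ 1.27617924  0.52158064 -4.77184503] 0.014525454402773157
tool euler err [  0.16 -25.76   0.06]
body 8694 [ 0.0331 -0.0012  0.023 ] [30.7 -0.6] [84.3 61.4] 90.0 slope [0.62 0.28] 0.0226
tongue 6135 [ 0.075  -0.0007  0.0454] [77.9 -0.7] [ 34.9 112.3] 0.1 slope [8.24 0.13] 0.0346
lip in dock frame 14362 ((-75.41402435302734, 0.373870849609375), (25.26166343688965, 112.15902709960938), 0.01676972210407257) 0.04817774794442867
tip edge in dock frame [-0.0456 -0.0001  0.0311]
turn/row [-0.03 -0.01 -0.  ]
[[0.0039, 0.0, -0.0014], [0.0039, 0.0, -0.0014], [0.0039, 0.0, -0.0014], [0.0039, 0.0, -0.0014], [0.0039, 0.0, -0.0014], [0.0039, 0.0, -0.0014]]
```

View pics/11.png

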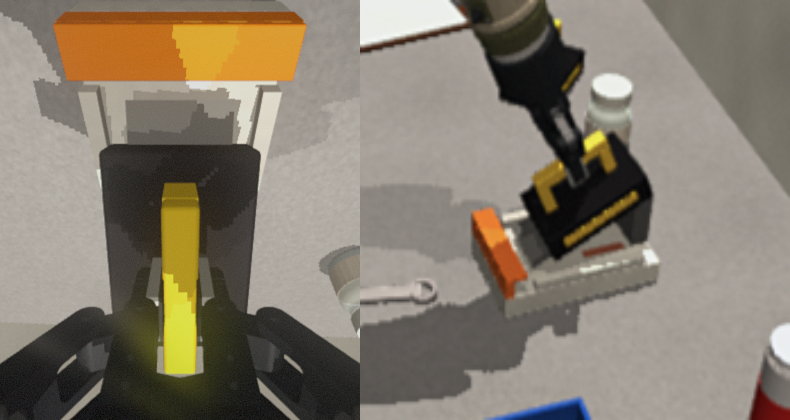

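The tongue (crop, 185,122) sits centred between the guides, just in front of the lip (180,45). In the side view the raised end clears the post. Now sliding it under the lip.

>>> {"fn": "play_rows", "kwargs": {
  "steps": [
    {"claw": 255,"dp": [0.0025,0,-0.001],"angular": [0,0,0]},
    {"claw": 255,"dp": [0.0045,0,-0.0016],"angular": [0,0,0]},
    {"claw": 255,"dp": [0.005,0,-0.0018],"angular": [0,0,0]},
    {"claw": 255,"dp": [0.005,0,-0.0018],"angular": [0,0,0]},
    {"claw": 255,"dp": [0.004,0,-0.0014],"angular": [0,0,0]},
    {"claw": 255,"dp": [0.0025,0,-0.001],"angular": [0,0,0]},
    {"claw": 255,"dp": [0,0,0],"angular": [0,0,0]},
    {"claw": 255,"dp": [0,0,0],"angular": [0,0,0]}
  ]
}}

```text
clock: 15.32
tcp_pos: [0.6065, 0.0265, 0.1138]
orientation: [0.223, -0.047, 0.974, 0.009]
wrist_force: [1.2, 0.6, -5.1]
finger_gap: 0.0143
```

>>> {"fn": "play_rows", "kwargs": {
  "steps": [
    {"claw": 255,"dp": [0,0,0],"angular": [0,0,0]},
    {"claw": 255,"dp": [0,0,0],"angular": [0,0,0]},
    {"claw": 255,"dp": [0,0,0],"angular": [0,0,0]},
    {"claw": 255,"dp": [0,0,0],"angular": [0,0,0]},
    {"claw": 255,"dp": [0,0,0],"angular": [0,0,0]},
    {"claw": 255,"dp": [0,0,0],"angular": [0,0,0]},
    {"claw": 255,"dp": [0,0,0],"angular": [0,0,0]},
    {"claw": 255,"dp": [0,0,0],"angular": [0,0,0]}
  ]
}}

```text
clock: 15.98
tcp_pos: [0.6066, 0.0266, 0.1136]
orientation: [0.223, -0.047, 0.974, 0.01]
wrist_force: [0.4, 0.5, -4.7]
finger_gap: 0.0141
```

```bash
python3 pk.py 12.png; python3 - <<'E'
from h import *
s,p,r=cur(); st=None
for xt,zt,t in [(-.0735,.0265,16),(-.0745,.0262,7),(-.0745,.026,-.7)]:
    p2,r2=pose(xt,zt,t,yt=.0003); print(xt,t,p2.round(4)); st=plan(p2,r2,8,st)
E
```

```text
16.0833 [0.60656093 0.02657039 0.11360044] [-0.31085143  0.05548164 -5.01383696] 0.014297105680658265
tool euler err [  0.16 -25.76   0.05]
body 8236 [ 0.0318 -0.0021  0.0229] [30.6 -0.6] [61.5 84.3] 0.2 slope [0.02 0.24] 0.0229
tongue 1491 [ 0.0656 -0.0013  0.0446] [65.4 -0.7] [ 8.3 77.6] 0.1 slope [-1.09  0.32] 0.0458
lip in dock frame 10927 ((-70.15605163574219, 0.3623847961425781), (112.05657958984375, 36.202880859375), 89.77625274658203) 0.0480840596235584
tip edge in dock frame [-0.0704 -0.0001  0.0286]
-0.0735 16 [0.6171 0.0278 0.1011]
turn/row [-0.02  1.22 -0.  ]
[[-0.0005, 0.0, 0.002], [-0.0006, 0.0, 0.002], [-0.0006, 0.0, 0.002], [-0.0006, 0.0, 0.0019], [-0.0007, 0.0, 0.0019], [-0.0007, 0.0, 0.0019], [-0.0008, 0.0, 0.0019], [-0.0008, 0.0, 0.0019]]
-0.0745 7 [0.6269 0.0288 0.0893]
turn/row [-0.    1.13 -0.  ]
[[-0.0008, 0.0, 0.0018], [-0.0008, 0.0, 0.0017], [-0.0008, 0.0, 0.0017], [-0.0009, 0.0, 0.0017], [-0.0009, 0.0, 0.0017], [-0.0009, 0.0, 0.0017], [-0.001, 0.0, 0.0017], [-0.001, 0.0, 0.0016]]
-0.0745 -0.7 [0.6346 0.0296 0.0779]
turn/row [0.   0.96 0.  ]
[[-0.0008, -0.0, 0.0015], [-0.0008, -0.0, 0.0015], [-0.0008, -0.0, 0.0015], [-0.0009, -0.0, 0.0015], [-0.0009, -0.0, 0.0015], [-0.0009, -0.0, 0.0015], [-0.0009, -0.0, 0.0014], [-0.001, -0.0, 0.0014]]
```

The tongue is under the lip with no contact (force is only the weight). Swinging down, in gentle steps.

>>> {"fn": "play_rows", "kwargs": {
  "steps": [
    {"claw": 255,"dp": [-0.0005,0,0.002],"angular": [0,1.22,0]},
    {"claw": 255,"dp": [-0.0006,0,0.002],"angular": [0,1.22,0]},
    {"claw": 255,"dp": [-0.0006,0,0.002],"angular": [0,1.22,0]},
    {"claw": 255,"dp": [-0.0006,0,0.0019],"angular": [0,1.22,0]},
    {"claw": 255,"dp": [-0.0007,0,0.0019],"angular": [0,1.22,0]},
    {"claw": 255,"dp": [-0.0007,0,0.0019],"angular": [0,1.22,0]},
    {"claw": 255,"dp": [-0.0008,0,0.0019],"angular": [0,1.22,0]},
    {"claw": 255,"dp": [-0.0008,0,0.0019],"angular": [0,1.22,0]}
  ]
}}

```text
clock: 16.75
tcp_pos: [0.6176, 0.0275, 0.1012]
orientation: [0.139, -0.048, 0.989, 0.005]
wrist_force: [-0.3, 0.1, -5.6]
finger_gap: 0.0144
```

>>> {"fn": "play_rows", "kwargs": {
  "steps": [
    {"claw": 255,"dp": [-0.0008,0,0.0018],"angular": [0,1.13,0]},
    {"claw": 255,"dp": [-0.0008,0,0.0017],"angular": [0,1.13,0]},
    {"claw": 255,"dp": [-0.0008,0,0.0017],"angular": [0,1.13,0]},
    {"claw": 255,"dp": [-0.0009,0,0.0017],"angular": [0,1.13,0]},
    {"claw": 255,"dp": [-0.0009,0,0.0017],"angular": [0,1.13,0]},
    {"claw": 255,"dp": [-0.0009,0,0.0017],"angular": [0,1.13,0]},
    {"claw": 255,"dp": [-0.001,0,0.0017],"angular": [0,1.13,0]},
    {"claw": 255,"dp": [-0.001,0,0.0016],"angular": [0,1.13,0]}
  ]
}}

```text
clock: 17.42
tcp_pos: [0.6277, 0.0285, 0.0894]
orientation: [0.061, -0.048, 0.997, 0.002]
wrist_force: [-0.1, 0.2, -4.6]
finger_gap: 0.0146
```

```bash
python3 pk.py 13.png; python3 - <<'E'
from h import *
p2,r2=pose(-.0745,.0258,-.7,yt=.0003); plan(p2,r2,8)
E
```

```text
17.5167 [0.62824414 0.02842032 0.08916484] [ 0.35365244 -0.47903116 -4.61404071] 0.014687928590506346
tool euler err [ 0.15 -7.03  0.07]
body 8582 [ 0.0333 -0.0008  0.0226] [30.9 -0.4] [61.9 84.3] 0.1 slope [0.46 0.34] 0.0223
tongue 2351 [ 0.0658 -0.0001  0.0449] [64.9 -0.2] [ 13.6 112.3] 0.1 slope [-13.21   0.13] 0.0601
lip in dock frame 11262 ((-69.04930114746094, 0.3699798583984375), (112.0298843383789, 36.755245208740234), 89.9112319946289) 0.04833001714094497
tip edge in dock frame [-0.0731 -0.0003  0.0261]
turn/row [-0.02  0.97 -0.01]
[[-0.0006, 0.0001, 0.0015], [-0.0006, 0.0001, 0.0015], [-0.0007, 0.0001, 0.0015], [-0.0007, 0.0001, 0.0015], [-0.0007, 0.0001, 0.0015], [-0.0007, 0.0001, 0.0015], [-0.0008, 0.0001, 0.0014], [-0.0008, 0.0001, 0.0014]]
```

>>> {"fn": "play_rows", "kwargs": {
  "steps": [
    {"claw": 255,"dp": [-0.0006,0.0001,0.0015],"angular": [-0.02,0.95,0]},
    {"claw": 255,"dp": [-0.0006,0.0001,0.0015],"angular": [-0.02,0.95,0]},
    {"claw": 255,"dp": [-0.0007,0.0001,0.0015],"angular": [-0.02,0.95,0]},
    {"claw": 255,"dp": [-0.0007,0.0001,0.0015],"angular": [-0.02,0.95,0]},
    {"claw": 255,"dp": [-0.0007,0.0001,0.0015],"angular": [-0.02,0.95,0]},
    {"claw": 255,"dp": [-0.0007,0.0001,0.0015],"angular": [-0.02,0.95,0]},
    {"claw": 255,"dp": [-0.0008,0.0001,0.0014],"angular": [-0.02,0.95,0]},
    {"claw": 255,"dp": [-0.0008,0.0001,0.0014],"angular": [-0.02,0.95,0]}
  ]
}}

```text
clock: 18.18
tcp_pos: [0.633, 0.0297, 0.078]
orientation: [-0.007, -0.048, 0.999, -0.0]
wrist_force: [-9.5, -2.2, 11.7]
finger_gap: 0.0143
```

>>> {"fn": "play_rows", "kwargs": {
  "steps": [
    {"claw": 255,"dp": [0,0,0],"angular": [0,0,0]},
    {"claw": 255,"dp": [0,0,0],"angular": [0,0,0]},
    {"claw": 255,"dp": [0,0,0],"angular": [0,0,0]},
    {"claw": 255,"dp": [0,0,0],"angular": [0,0,0]},
    {"claw": 255,"dp": [0,0,0],"angular": [0,0,0]},
    {"claw": 255,"dp": [0,0,0],"angular": [0,0,0]},
    {"claw": 255,"dp": [0,0,0],"angular": [0,0,0]},
    {"claw": 255,"dp": [0,0,0],"angular": [0,0,0]}
  ]
}}

```text
clock: 18.85
tcp_pos: [0.6333, 0.0297, 0.0781]
orientation: [-0.005, -0.048, 0.999, -0.0]
wrist_force: [-2.2, -0.9, 2.3]
finger_gap: 0.0139
```

```bash
python3 pk.py 14.png; python3 - <<'E'
from h import *
print(cur()[0]['ft_torque'])
a=cv2.imread('pics/14.png')[:,100:460]; b=cv2.imread('pics/14s.png')[130:290,230:420]
cv2.imwrite('pics/15.png',np.hstack([a,cv2.resize(b,(430,420))]))
E
```

```text
18.95 [0.63322978 0.02971163 0.07814176] [-2.88687437 -1.74949285  1.78623684] 0.01421548474716883
tool euler err [-0.01  0.61  0.08]
body 8381 [ 0.033  -0.0008  0.0231] [30.5 -0.4] [60.9 84.3] 0.0 slope [1.04 0.12] 0.0225
tongue 2800 [ 0.0654 -0.0013  0.046 ] [64.9 -1.5] [ 13.5 112.1] 0.0 slope [ 1.39 -0.44] 0.0444
lip in dock frame 11205 ((-68.72110748291016, 0.18329238891601562), (111.98690032958984, 36.9350471496582), 89.87158966064453) 0.048305370369437474
tip edge in dock frame [-0.0757  0.0007  0.0261]
[-0.11863088  0.24504682 -0.02972852]
```

View pics/15.png

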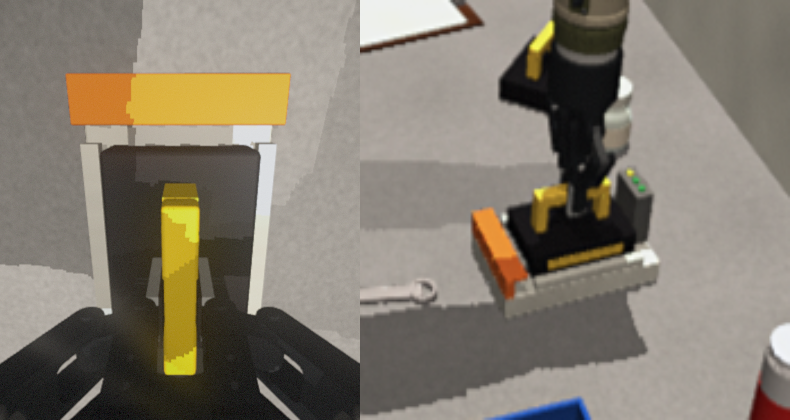

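The pack lies flat in the dock (crop, 180,250). The tongue is under the lip, the far end is inside the post, and contact force is low. Releasing and retreating.

>>> {"fn": "play_rows", "kwargs": {
  "steps": [
    {"claw": 200,"dp": [0,0,0],"angular": [0,0,0]},
    {"claw": 160,"dp": [0,0,0],"angular": [0,0,0]},
    {"claw": 120,"dp": [0,0,0],"angular": [0,0,0]},
    {"claw": 90,"dp": [0,0,0],"angular": [0,0,0]},
    {"claw": 90,"dp": [0,0,0],"angular": [0,0,0]},
    {"claw": 90,"dp": [0,0,0],"angular": [0,0,0]},
    {"claw": 90,"dp": [0,0,0],"angular": [0,0,0]},
    {"claw": 90,"dp": [0,0,0],"angular": [0,0,0]}
  ]
}}

```text
clock: 19.62
tcp_pos: [0.6332, 0.0299, 0.0779]
orientation: [-0.006, -0.048, 0.999, -0.0]
wrist_force: [0.7, -0.2, -0.4]
finger_gap: 0.0552
```

>>> {"fn": "play_rows", "kwargs": {
  "steps": [
    {"claw": 90,"dp": [0,0,-0.005],"angular": [0,0,0]},
    {"claw": 90,"dp": [0,0,-0.01],"angular": [0,0,0]},
    {"claw": 90,"dp": [0,0,-0.02],"angular": [0,0,0]},
    {"claw": 90,"dp": [0,0,-0.025],"angular": [0,0,0]},
    {"claw": 90,"dp": [0,0,-0.025],"angular": [0,0,0]},
    {"claw": 90,"dp": [0,0,-0.025],"angular": [0,0,0]},
    {"claw": 90,"dp": [0,0,-0.02],"angular": [0,0,0]},
    {"claw": 90,"dp": [0,0,-0.01],"angular": [0,0,0]}
  ]
}}

```text
clock: 20.28
tcp_pos: [0.6361, 0.0299, 0.2224]
orientation: [-0.003, -0.048, 0.999, -0.0]
wrist_force: [0.6, -0.1, 0.3]
finger_gap: 0.0557
```

>>> {"fn": "play_rows", "kwargs": {
  "steps": [
    {"claw": 90,"dp": [0,0,0],"angular": [0,0,0]},
    {"claw": 90,"dp": [0,0,0],"angular": [0,0,0]},
    {"claw": 90,"dp": [0,0,0],"angular": [0,0,0]},
    {"claw": 90,"dp": [0,0,0],"angular": [0,0,0]},
    {"claw": 90,"dp": [0,0,0],"angular": [0,0,0]},
    {"claw": 90,"dp": [0,0,0],"angular": [0,0,0]},
    {"claw": 90,"dp": [0,0,0],"angular": [0,0,0]},
    {"claw": 90,"dp": [0,0,0],"angular": [0,0,0]}
  ]
}}

```text
clock: 20.95
tcp_pos: [0.6345, 0.03, 0.2174]
orientation: [-0.006, -0.048, 0.999, -0.0]
wrist_force: [0.6, 0.3, -0.2]
finger_gap: 0.0548
```

```bash
python3 - <<'E'
from h import *
im,P=snap('wrist','16.png'); snap('side','16s.png')
s,p,r=cur(); print(s['clock'],p,s['wrist_force'])
Q=R.from_euler('z',-5.6,degrees=True).apply((P-D).reshape(-1,3)).reshape(P.shape)
hsv=cv2.cvtColor(im,cv2.COLOR_RGB2HSV); H,S,V=[hsv[...,i] for i in range(3)]
x,y,z=[Q[...,i] for i in range(3)]
def rep(n,m):
    p=Q[m]; q=cv2.minAreaRect((p[:,:2]*1000).astype(np.float32)); k=np.linalg.lstsq(np.c_[p[:,:2],np.ones(len(p))],p[:,2],rcond=None)[0]
    print(n,len(p),np.round(q[0],1),np.round(q[1],1),round(q[2],2),'slope',np.degrees(k[:2]).round(2),p[:,2].mean().round(4))
n=(abs(x)<.1)&(abs(y)<.06)
rep('body',n&(z>.05)&(z<.06)&(V<90)&(x<.07))
rep('bar',n&(z>.09)&(z<.1)&(H>18)&(H<38)&(S>120))
rep('lip',n&(z>.044)&(z<.053)&(H<25)&(S>120)&(x<-.05))
a=cv2.imread('pics/16.png')[:,100:460]; b=cv2.imread('pics/16s.png')[130:400,200:420]
cv2.imwrite('pics/17.png',np.hstack([a,cv2.resize(b,(342,420))]))
E
```

```text
21.05 [0.63463812 0.02994582 0.21770934] [-0.05427125  0.54210494 -0.05677761]
body 7770 [9.9 1.2] [ 83.8 120.2] 89.85 slope [ 0.08 -0.09] 0.0553
bar 1714 [10.3  1.4] [15.5 87.3] 89.46 slope [ 0.03 -0.68] 0.0952
lip 3213 [-75.    0.2] [111.5  23.1] 89.92 slope [-0.02 -0.06] 0.0484
```

View pics/17.png

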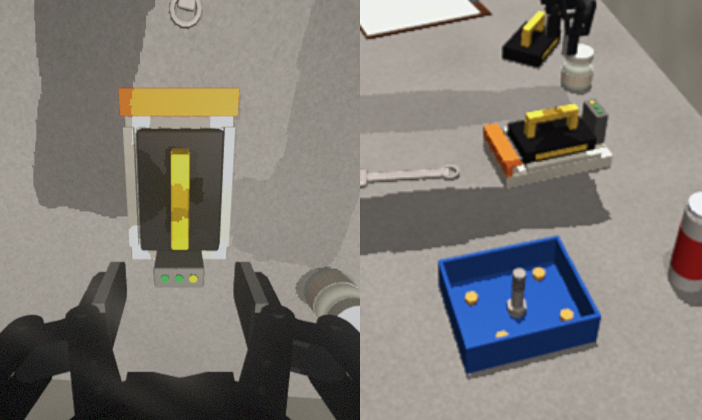

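The pack is home. In the dock frame the bar is at x = 10.3 mm and y ≈ 1.3 mm, the body top at 55.3 mm (underside 25.3), and the slope under 0.1°. The bolt stands in the bin at (517,290) and nothing touches the gripper.

```bash
python3 -c "
from workcell import env
print(env.hand_in())"
```

```text
the job is handed in; nothing more can be done
None
```

The bolt is in the blue bin and the battery pack is flat and home in the dock. I handed the job in at about 21 s of the 61 s allowed; the hand-in gives no verdict.

**What I did:** I picked the bolt out of the dock and set it upright in the bin. I took the rightmost battery pack by its handle and tilted it 26°. I slid the tongue under the lip, lowered the other end at about 0.25 rad/s, then let go and backed off.

**Last checks, in the dock frame:**

| Check | Measured | Allowed |
|---|---|---|
| Tongue tip x | about -75 mm | below -67 mm |
| Underside height | 25.3 mm | 22 to 28.5 mm |
| Sideways offset | about 1.3 mm | within 8 mm |
| Tilt, from the body-top slope | about 0.1° | below 2.3° |
| Yaw | under 0.6° | below 5.2° |

- **Forces:** The highest wrist force I read was about 15 N, as the pack touched down. After release it was about 0 N.
- **Bin and bystanders:** The bolt was standing in the bin. The wrench, jar and can looked unmoved in the pictures, but I did not re-measure them.
- **Disagreements:** The top and wrist cameras differed by about 2 mm on the dock and the pack. I used the wrist camera for both. One height check of the bolt in the bin from the top camera failed because the arm blocked the view, so I judged that from the side camera.

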